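# Clamp a loaf tin in the bench tin guide

### The arm

A 7-joint arm with a two-finger parallel gripper is mounted at the origin on the work surface. World frame = base frame: x ahead of the robot, y to its left, z up, the work surface at z = 0. Lengths are in mm, angles in rad, forces in N, time in s.
With the tool pointing down it reaches from about 425 to 875 mm from the base axis. Payload 9.9 kg.
Tool frame: the origin (TCP) lies midway between the tips of the shut fingers; the grasp point (between the pads) lies 19 mm behind it; x points along the fingers, y is the direction in which the jaws open and shut, and the axes are right-handed (so a half turn about x gives the same grasp; the last joint's range is limited). The gripper opens to 85 mm and grips with 20 to 120 N. Pads are 22 mm wide; open, the fingers measure 114 mm over their backs; the gripper's body (76 mm by 85 mm) begins 54 mm behind the grasp point. The pads swing forward as they close: fully open they stand 13 mm farther back than shut.
Start: joints at [1.23, 0.576, 0.025, 1.437, -0.015, 1.129, -0.057], TCP at [171.445, -652.867, 231.289] pointing down, gripper open.
Joint ranges: [-2.76, 2.76], [-0.34, 2.15], [-1.52, 1.57], [0.19, 2.46], [-1.09, 4.23], [0.17, 1.99], [-2.82, 2.82]. Speed limits (rad/s): [2.22, 2.22, 3.01, 3.01, 3.14, 3.14, 3.14].

### API

Orientations are given as a unit quaternion [w, x, y, z].
In Python, from workcell import arm, imaging, job gives the robot as it stands. The module is installed in compiled form; this text tells all that it offers.
- The arm moves only by the shell command python3 -m crank 'ROWS' [FORCE]. ROWS is JSON, a list of rows, each a list of 7 numbers: the turn, a rotation vector about the world's x, y, z in rad, then the shift along the world's x, y, z in m, then the closure, from -1 (fully open) to 1 (shut). In form: [[wx, wy, wz, tx, ty, tz, hand], ...]. A call has 1 to 8 rows; each row shifts and turns the commanded pose from where the row before left it; what a row does not reach is not made up. A row lasts 1/12 s, in which the tool goes at most 41.7 mm and 7.16 degrees, less where a joint would pass 70% of its speed; a pose out of reach is approached as far as the arm can. A call with a gripper value outside its range is refused whole. The fingers move at their own pace and stop on an object; FORCE is the grip in N (left out, the last holds). Time passes only in rows, so rows that do not move let the fingers close. It gives the time, the measured TCP pose, the force and the opening at its end, in the units of the state.
- arm.sense(): the state, without advancing time (a new reading comes with each control period).
- imaging.get_image(name): name is "scene" or "top"; returns a dict with "pixels" (384x512x3 uint8, red, green, blue), "camera_matrix" (3x3 intrinsics, pixels), "xyz" and "attitude" of the camera in the world. Camera axes: x right, y down, z forward; pixel columns grow to the right and rows downward; lengths in mm; the calibration is good to about 2 mm. A picture is of the moment at which its call begins. There is no depth.
- job.finish_job(): hands the job in, once; it reports no verdict.
The state is a dict: "time_s": time; "joints": joint angles; "joint_vel": joint speeds; "effort": joint torques, N m; "eef_pos": TCP position; "ee_rot": TCP orientation; "force": force on the tool from outside, world axes, zero at the start; "wrist_torque": the same for the moment, N m; "finger_gap": opening from 0.0 (shut) to 1.0 (fully open).
Only numpy, scipy, OpenCV 4.12 (cv2) and the standard library are available. Lean on these libraries where they do the work, as an engineer would, in place of code of your own. Each camera call takes 0.05 s, during which the arm holds its last target. There are 200 camera calls.

### The job

Loosen the black clamp knob of the sliding stop on the white tin guide, slide the stop along its rail until it pushes the loaf tin snugly home against the fixed end plate, then turn the knob clockwise again until the stop is firmly locked there. Let go, leave the tin flat on the board with no gap at either end, and do not disturb the bowl, jar or weight.

Things in the scene. Friction and masses are not known exactly. Their poses are not given: they have to be found in the camera images.
- guide: Tin guide fixed on the bench: white board 220 (x) x 330 (y) x 20 mm, origin at the centre of its underside. x points away from the robot, y along the rail from the sliding stop to the fixed end plate. Aluminium rail 30 wide, top at z = 43, along x = -75. Steel end plate: inner face at y = +140, spanning x -25 to +95, z 20 to 80.
- end_face (a point): Centre of the inner face of the fixed end plate: guide frame x = +35, y = +140, z = 50 mm. Axes as the guide's.
- stop (a joint): Travel of the sliding stop along guide +y (m, 0 to 0.135). Grey saddle 52 x 55 mm on the rail, with a steel stop plate (10 thick, guide x -53 to +93, 23 to 79 mm above the table) whose face, at guide y = -100 mm + value, pushes the tin. Reads 0.120 when that face is 120 mm from the end plate. Slides with about 2 N when free, plus the tin's drag; the locked stop does not move.
- stop_face (a point): Point on the pushing face of the stop plate, mid-height (50 mm above the table), guide x = +35. Axes as the guide's.
- knob (a joint): Clamp knob angle (rad, 0 to 1.5 between hard stops), growing clockwise as one looks down on the knob. Below 0.75 the stop slides freely; the clamp bites from 0.8 and is firmly locked at 1.15 or more. Turns against about 0.12 N m (0.2 when tight) and stays where it is left. Rides on the stop.
- knob_grip (a point): Centre of the knob's black bar grip, 78 long x 16 thick x 28 mm high (along the axis), on a 16 mm stem free for 30 mm below it. z = knob axis, outward, leaning 35 degrees from vertical to guide -y (away from the end plate); x along the bar (parallel to guide x at knob = 1.0), y across it. Lies at guide x -75, z 134 mm, 64 mm behind the stop's face (towards -y).
- tin_center (a point): Centre, half-way up, of the loose open loaf tin: 80 (x) x 120 (y) x 60 mm high, walls 3 mm, about 0.35 kg, standing on the board (centre 50 mm above the table) between stop and end plate, long side roughly along guide y. Home against the end plate when its centre is at guide y = +80 mm.
- bowl: Bystander: steel bowl, 150 mm across, 70 high; origin under its centre.
- jar: Bystander: glass jar, 72 mm across, 110 high; origin under its centre.
- scale_weight: Bystander: dark steel scale weight, 90 x 60 x 50 mm; origin under its centre.
Not all that is in view belongs to the job. Leave any blue or orange look-alike of the part that bears tin_center alone.

How it is judged:
By the outcome, as a careful person would: the job done as asked, in the order asked, and still so for the second after the job is handed in, with the robot touching nothing.
It also fails if it takes over 40 s, if anything falls off the work surface, if the arm or the gripper's body presses on something with over 40 N, if the wrist force passes 120 N, or if a joint passes its speed limit or range.

## Working session

There is one attempt and no reset: what is moved stays moved. The work goes in short steps, Python scripts to look and compute and a shell command to move; the robot and the scene stay as the last step left them, time stands still between calls to the robot, and variables do not carry over. Pictures are saved under pics/ and viewed, about 8 in all and at most 12, crops included, and the job is handed in when it is done.

```bash
mkdir -p pics; cat > h.py <<'E'
import numpy as np, cv2
from workcell import arm, imaging, job
from scipy.spatial.transform import Rotation as R
def rot(a):
    a=np.array(a,float)
    if a.shape==(3,3): return a
    if a.size==4: return R.from_quat(a[[1,2,3,0]]).as_matrix()
    return a
def ray(im,u,v):
    d=rot(im["attitude"])@np.linalg.inv(np.array(im["camera_matrix"]))@np.array([u,v,1.])
    return np.array(im["xyz"],float),d
def onplane(im,u,v,z):
    o,d=ray(im,u,v); return o+d*(z-o[2])/d[2]
def proj(im,p):
    c=rot(im["attitude"]).T@(np.array(p,float)-np.array(im["xyz"])); q=np.array(im["camera_matrix"])@c; return q[:2]/q[2]
def tri(i1,p1,i2,p2):
    o,d=ray(i1,*p1); o2,d2=ray(i2,*p2)
    A=np.stack([d,-d2],1); s=np.linalg.lstsq(A,o2-o,rcond=None)[0]
    a=o+d*s[0]; b=o2+d2*s[1]; return (a+b)/2,np.linalg.norm(a-b)
E
python3 - <<'E'
from h import *
for n in("scene","top"):
    im=imaging.get_image(n); print(n,im["camera_matrix"],im["xyz"],im["attitude"])
    cv2.imwrite(f"pics/{n}0.png",cv2.cvtColor(im["pixels"],cv2.COLOR_RGB2BGR))
print(arm.sense())
a=cv2.imread("pics/scene0.png");b=cv2.imread("pics/top0.png")
E
```

```text
scene [[386.92955526   0.         258.74051258]
 [  0.         386.92955526 196.72788911]
 [  0.           0.           1.        ]] [1225.53586133   95.53511114  911.58990494] [-0.21945124  0.62287441  0.70925549 -0.24662779]
top [[401.73024297   0.         258.03190177]
 [  0.         401.73024297 196.3838237 ]
 [  0.           0.           1.        ]] [ 485.42281215   24.16604779 1256.4586218 ] [-0.02970257  0.70964241 -0.70305991  0.03510215]
{'time_s': 0.1, 'joints': array([ 1.23020062,  0.57642181,  0.02483721,  1.43780332, -0.01501023,
        1.12899015, -0.05652182]), 'joint_vel': array([ 1.40802575e-03, -1.58358662e-03, -2.16077372e-05, -2.15598395e-03,
       -2.71356115e-04,  5.49707616e-04, -6.80367147e-04]), 'effort': array([ 5.77410450e-03, -7.67300463e+01,  2.25724921e+00, -2.86603099e+01,
        1.57121604e-02,  8.68640374e-03, -7.59278259e-05]), 'eef_pos': array([ 171.35584597, -652.48309511,  230.55358122]), 'ee_rot': array([-0.09004566, -0.70119996, -0.09104834,  0.70137051]), 'force': array([ 0.48687643, -0.3755247 , -0.04730346]), 'wrist_torque': array([-0.02089134,  0.00031872,  0.01995511]), 'finger_gap': 1.0051930954225383}
```

View pics/scene0.png

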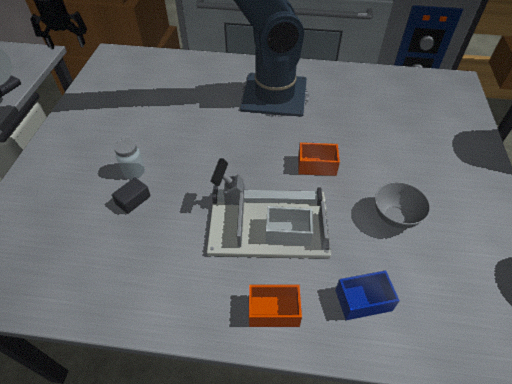

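View pics/top0.png

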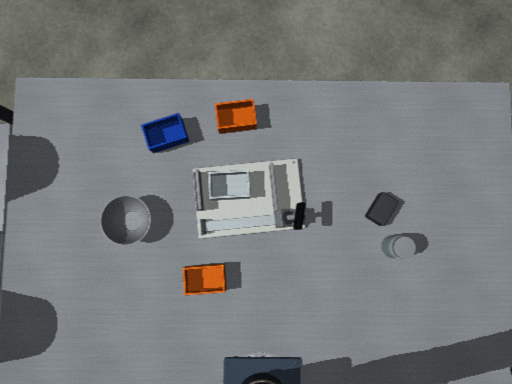

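The scene picture shows the guide with the black knob at about (219,172) and the white-grey tin at (290,222). In the top picture the knob is at (299,216) and the tin at (230,185). Look-alikes are two orange tins at top (236,116) and (205,279) and one blue at (165,132). The one meant is the grey-white tin on the board. Next I enlarge and measure.

```bash
python3 - <<'E'
from h import *
t=imaging.get_image("top"); s=imaging.get_image("scene")
p=t["pixels"]; 
m=(p.min(2)>150).astype(np.uint8); m[:140]=0;m[260:]=0;m[:,:180]=0;m[:,320:]=0
m=cv2.morphologyEx(m,cv2.MORPH_CLOSE,np.ones((9,9)))
c=max(cv2.findContours(m,0,2)[0],key=cv2.contourArea); r=cv2.minAreaRect(c); print(r)
for q in cv2.boxPoints(r): print(q,onplane(t,*q,20).round(1))
def knob(im,box):
    x0,y0,x1,y1=box; k=(im["pixels"][y0:y1,x0:x1].max(2)<38).astype(np.uint8)
    c=max(cv2.findContours(k,0,2)[0],key=cv2.contourArea); r=cv2.minAreaRect(c)
    print(cv2.contourArea(c),r,cv2.boxPoints(r)+[x0,y0]); return np.array(r[0])+[x0,y0]
kt=knob(t,(285,195,315,240)); ks=knob(s,(205,150,235,190)); print(kt,ks,tri(t,kt,s,ks))
a=cv2.resize(p[145:245,180:320],None,fx=5,fy=5,interpolation=cv2.INTER_CUBIC)
b=cv2.resize(s["pixels"][150:265,195:340],None,fx=5,fy=5,interpolation=cv2.INTER_CUBIC)
cv2.imwrite("pics/ta.png",a[...,::-1]);cv2.imwrite("pics/sb.png",b[...,::-1])
E
```

```text
((247.51055908203125, 198.04718017578125), (70.15679931640625, 106.30253601074219), 84.49451446533203)
[191.23901 168.23   ] [685.  223.5  20. ]
[297.05118 158.0312 ] [ 720.5 -105.5   20. ]
[303.7821  227.86436] [ 503.4 -126.2   20. ]
[197.96994 238.06316] [469.4 197.7  20. ]
187.0 ((14.0, 20.5), (25.0, 10.0), 90.0) [[294. 203.]
 [304. 203.]
 [304. 228.]
 [294. 228.]]
58.5 ((13.91379165649414, 21.965517044067383), (8.356289863586426, 26.368738174438477), 21.801410675048828) [[210.13792944 182.65517426]
 [219.93103409 158.17241287]
 [227.6896534  161.27585983]
 [217.89654922 185.75862122]]
[299.  215.5] [218.91379166 171.96551704] (array([536.26032777, -99.32716866, 130.1633109 ]), np.float64(0.14285954733543987))
```

View pics/ta.png

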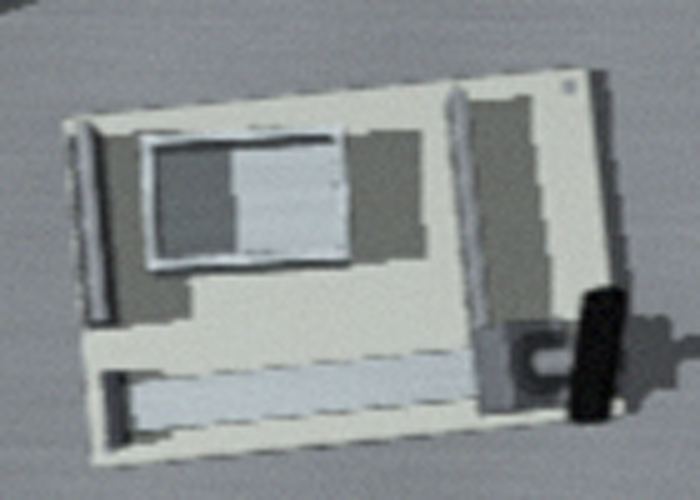

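View pics/sb.png

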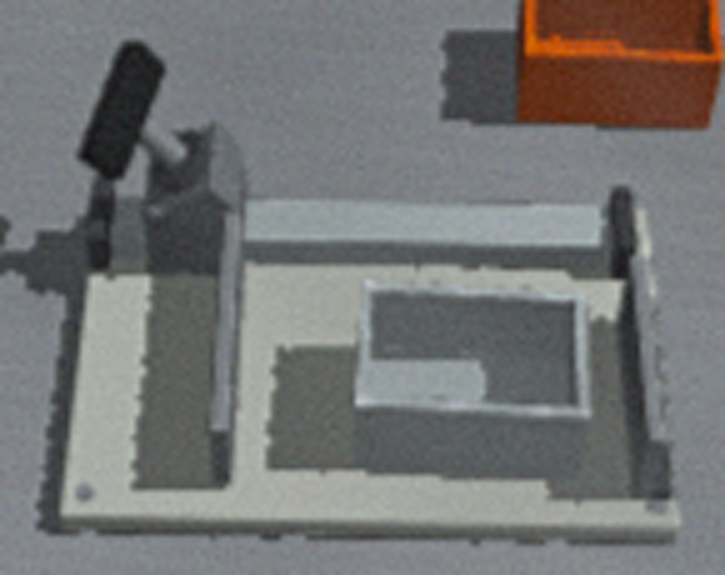

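The top crop shows the board's corners at about (193.6,169), (297.6,158.6) and (199,238). The tin is between stop and end plate, with gaps at both ends. The knob bar runs from about (301,203) to (298,229), turned slightly past parallel to guide x. The scene crop confirms the black bar on its leaning stem. The grey-white tin inside the guide is the target; orange and blue are decoys.

```bash
cat >> h.py <<'E'
YAW=np.deg2rad(6.1); G=R.from_euler('z',YAW).as_matrix()
A=G@[0,-np.sin(np.deg2rad(35)),np.cos(np.deg2rad(35))]
BX=G@[1,0,0]; BY=np.cross(A,BX)
def barangle(im,pu,pv,K):
    q=[]
    for p in(pu,pv):
        o,d=ray(im,*p); q.append(o+d*(A@(K+14*A-o))/(A@d))
    b=q[0]-q[1]; return 1.0-np.arctan2(b@BY,b@BX),np.linalg.norm(b),(q[0]+q[1])/2-14*A
def toolR(knob,flip=1):
    # tool x=-A, tool y = across bar at knob angle
    th=-(knob-1.0); y=flip*(-np.sin(th)*BX+np.cos(th)*BY); x=-A
    return np.stack([x,y,np.cross(x,y)],1)
E
python3 - <<'E'
from h import *
t=imaging.get_image("top")
K=np.array([535.5,-99.5,133])
f=lambda x,y:(180+x/5,145+y/5)
print("left edge",barangle(t,f(585,290),f(568,420),K),"mid",barangle(t,f(606,290),f(589,420),K))
st=arm.sense(); R0=rot(st["ee_rot"]); print(R0.round(3))
ka=barangle(t,f(606,290),f(589,420),K)[0]
for fl in(1,-1):
    T=toolR(ka,fl); w=R.from_matrix(T@R0.T).as_rotvec(); print(fl,w.round(3),np.linalg.norm(w).round(3),T.round(3).tolist())
print("A",A,"K+100A",K+100*A)
# guide end, tin
for n,p in(("endplate top edge",(f(88,220))),("stop plate top",f(468,210))): print(n,onplane(t,*p,79))
q=[onplane(t,*f(*p),80) for p in((145,137),(345,130),(350,262),(152,268))]; c=np.mean(q,0)
C=np.array([594.6,47.4,0]); print("tin guide",(G.T@(c-C)).round(1),[(G.T@(k-C)).round(1)[:2] for k in q]); print("knob guide",G.T@(K-C))
for n,p in(("jar",(402,246)),("weight",(383,208))): print(n,onplane(t,*p,60))
E
```

```text
left edge (np.float64(1.305082133804004), np.float64(73.52474543562424), array([532.94321725, -78.11388698, 148.08017215])) mid (np.float64(1.3085922912747001), np.float64(74.18143731734999), array([533.43724374, -90.56390333, 139.37517738]))
[[-0.     0.254 -0.967]
 [ 0.001 -0.967 -0.254]
 [-1.    -0.001  0.   ]]
1 [ 0.275 -0.787  2.572] 2.704 [[-0.061, 0.219, 0.974], [0.57, 0.808, -0.146], [-0.819, 0.546, -0.174]]
-1 [ 0.581  0.203 -0.444] 0.759 [[-0.061, -0.219, -0.974], [0.57, -0.808, 0.146], [-0.819, -0.546, 0.174]]
A [ 0.06095057 -0.57032881  0.81915204] K+100A [ 541.59505673 -156.53288145  214.91520443]
endplate top edge [613.82894694 193.80381202  79.        ]
stop plate top [621.96799809 -30.0362295   79.        ]
tin guide [37.8 48.6 80. ] [array([ 80.5, 105.8]), array([ 73.3, -12.2]), array([-5. , -7.7]), array([  2.7, 108.4])]
knob guide [ -74.37556458 -139.78803738  133.        ]
jar [ 451.83560474 -412.79023196   60.        ]
weight [ 564.2044622  -358.50940687   60.        ]
```

```bash
python3 -m crank '[[0,0,0,0.018,0.024,0.012,-1],[0,0,0,0.018,0.025,0.012,-1],[0,0,0,0.018,0.025,0.012,-1],[0,0,0,0.018,0.025,0.012,-1],[0,0,0,0.018,0.025,0.012,-1],[0,0,0,0.018,0.025,0.012,-1],[0,0,0,0.018,0.025,0.012,-1],[0,0,0,0.018,0.025,0.012,-1]]' 60
python3 -m crank '[[0.073,0.025,-0.055,0.018,0.025,0,-1],[0.073,0.025,-0.055,0.018,0.025,0,-1],[0.073,0.025,-0.055,0.018,0.025,0,-1],[0.073,0.025,-0.055,0.018,0.025,0,-1],[0.073,0.025,-0.055,0.018,0.025,0,-1],[0.073,0.025,-0.055,0.018,0.025,0,-1],[0.073,0.025,-0.055,0.018,0.025,0,-1],[0.07,0.028,-0.059,0.018,0.025,0,-1]]'
cat > chk.py <<'E'
from h import *
import sys
K=np.array(eval(sys.argv[1]));ka=float(sys.argv[2]);off=float(sys.argv[3])
s=arm.sense(); T=toolR(ka,-1); w=R.from_matrix(T@rot(s["ee_rot"]).T).as_rotvec()
print("t",s["time_s"],"pos",s["eef_pos"].round(1),"rotleft",w.round(3),"shift mm",(K+off*A-s["eef_pos"]).round(1),"J",s["joints"].round(2),"F",s["force"].round(1),"gap",round(s["finger_gap"],3))
E
python3 chk.py '[535.5,-99.5,133]' 1.3 100
```

```text
time_s: 0.92
eef_pos: [316.1, -452.5, 327.9]
ee_rot: [0.091, 0.701, 0.091, -0.701]
force: [-0.7, 0.5, -0.4]
finger_gap: 1.006
time_s: 1.58
eef_pos: [460.5, -252.9, 327.3]
ee_rot: [0.278, -0.627, -0.14, 0.714]
force: [0.4, 0.1, 0.3]
finger_gap: 1.004
t 1.5833 pos [ 460.5 -252.9  327.3] rotleft [-0.002 -0.005  0.01 ] shift mm [  81.1   96.3 -112.4] J [ 0.71  0.54 -0.03  1.42 -0.4   1.64 -1.03] F [0.4 0.1 0.3] gap 1.004
```

```bash
python3 -m crank '[[0,0,0,0.016,0.019,-0.022,-1],[0,0,0,0.016,0.019,-0.022,-1],[0,0,0,0.016,0.019,-0.022,-1],[0,0,0,0.016,0.019,-0.022,-1],[0,0,0.01,0.017,0.020,-0.024,-1],[0,0,0,0,0,0,-1]]'
python3 - <<'E'
from h import *
t=imaging.get_image("top"); s=imaging.get_image("scene")
K=np.array([535.5,-99.5,133])
p=arm.sense()["eef_pos"]; print("tcp px",proj(t,p),proj(s,p))
a=cv2.resize(t["pixels"][175:265,270:350],None,fx=5,fy=5,interpolation=cv2.INTER_CUBIC)
b=cv2.resize(s["pixels"][110:200,180:260],None,fx=5,fy=5,interpolation=cv2.INTER_CUBIC)
b=cv2.convertScaleAbs(b,alpha=1.6);a=cv2.convertScaleAbs(a,alpha=1.6)
cv2.imwrite("pics/c1.png",np.hstack([a,b])[...,::-1])
E
python3 chk.py '[535.5,-99.5,133]' 1.3 100
```

```text
time_s: 2.08
eef_pos: [541.6, -151.5, 211.7]
ee_rot: [0.272, -0.625, -0.147, 0.717]
force: [-0.8, 1.9, 0.0]
finger_gap: 1.002
tcp px [324.5206815  212.69698906] [194.01981922 148.75450297]
t 2.1833 pos [ 540.4 -156.5  214.4] rotleft [ 0.    -0.005 -0.005] shift mm [ 1.2 -0.   0.5] J [ 0.55  0.64 -0.08  1.55 -0.46  1.35 -1.09] F [-0.5 -1.5  0.4] gap 1.002
```

View pics/c1.png

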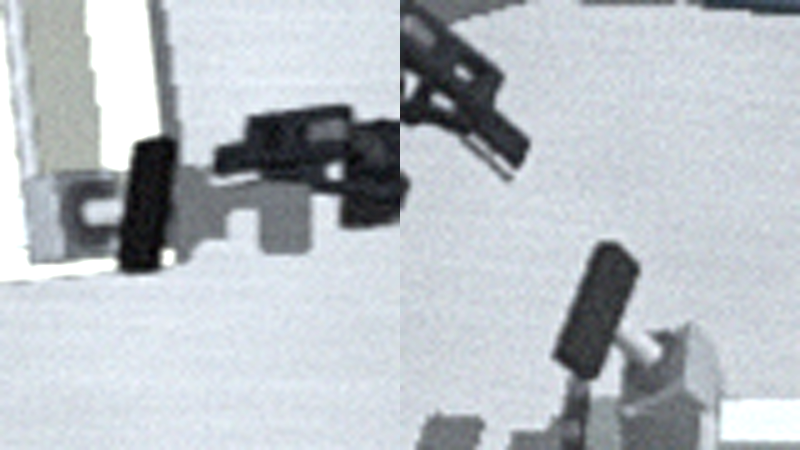

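The top half shows the bar centred near px (300,216), the scene half near (219,172). This agrees with the earlier estimate, and the open fingers line up along the knob axis. Advancing and gripping.

```bash
python3 -m crank '[[0,0,0,-0.001,0.012,-0.017,-1],[0,0,0,-0.001,0.012,-0.017,-1],[0,0,0,-0.001,0.012,-0.017,-1],[0,0,0,-0.001,0.012,-0.017,-1],[0,0,0,-0.001,0.010,-0.015,-1],[0,0,0,-0.001,0.010,-0.015,-1],[0,0,0,0,0,0,-1]]'
python3 -m crank '[[0,0,0,0,0,0,0],[0,0,0,0,0,0,0.3],[0,0,0,0,0,0,1],[0,0,0,0,0,0,1],[0,0,0,0,0,0,1],[0,0,0,0,0,0,1]]' 60
python3 chk.py '[535.5,-99.5,133]' 1.3 -19
python3 - <<'E'
from h import *
t=imaging.get_image("top"); s=imaging.get_image("scene")
a=cv2.resize(t["pixels"][175:265,270:350],None,fx=5,fy=5,interpolation=cv2.INTER_CUBIC)
b=cv2.resize(s["pixels"][130:220,180:260],None,fx=5,fy=5,interpolation=cv2.INTER_CUBIC)
cv2.imwrite("pics/c2.png",cv2.convertScaleAbs(np.hstack([a,b])[...,::-1],alpha=1.6))
E
```

```text
time_s: 2.77
eef_pos: [533.1, -88.9, 116.1]
ee_rot: [0.273, -0.626, -0.143, 0.716]
force: [-0.9, -0.1, -0.7]
finger_gap: 1.004
time_s: 3.27
eef_pos: [535.4, -88.2, 119.5]
ee_rot: [0.273, -0.627, -0.144, 0.715]
force: [-5.3, -4.5, 8.0]
finger_gap: 0.181
t 3.2667 pos [535.4 -88.2 119.5] rotleft [-0.002 -0.002 -0.002] shift mm [-1.  -0.4 -2. ] J [ 0.49  0.7  -0.12  1.74 -0.52  1.08 -1.04] F [-5.3 -4.5  8. ] gap 0.181
```

View pics/c2.png

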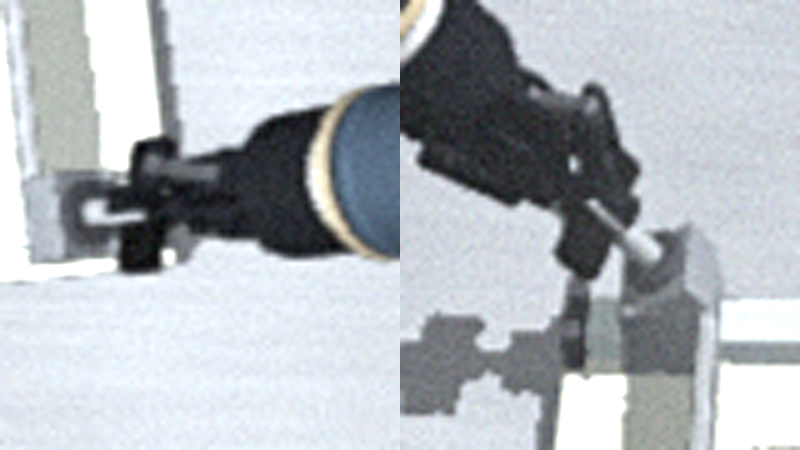

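Both views show the fingers closed on the bar, and the gap of about 15.5 mm fits its 16 mm. Loosening by 0.8 rad counter-clockwise about the knob axis.

```bash
python3 -m crank '[[0.006,-0.057,0.082,0.001,0,0.002,1],[0.006,-0.057,0.082,0.001,0,0.001,1],[0.006,-0.057,0.082,0,0,0,1],[0.006,-0.057,0.082,0,0,0,1],[0.006,-0.057,0.082,0,0,0,1],[0.006,-0.057,0.082,0,0,0,1],[0.006,-0.057,0.082,0,0,0,1],[0.006,-0.057,0.082,0,0,0,1]]'
python3 -m crank '[[0,0,0,0,0,0,1],[0,0,0,0,0,0,1]]'
python3 chk.py '[535.5,-99.5,133]' 0.5 -19
```

```text
time_s: 4.03
eef_pos: [535.6, -90.3, 119.0]
ee_rot: [-0.004, 0.684, 0.41, -0.603]
force: [1.1, 2.3, -13.1]
finger_gap: 0.179
time_s: 4.2
eef_pos: [535.7, -90.5, 119.1]
ee_rot: [-0.006, 0.684, 0.408, -0.605]
force: [-0.4, 1.1, -17.2]
finger_gap: 0.175
t 4.2 pos [535.7 -90.5 119.1] rotleft [ 0.006 -0.005  0.001] shift mm [-1.3  1.8 -1.6] J [ 0.62  0.72 -0.35  1.73 -0.37  1.03 -0.4 ] F [ -0.4   1.1 -17.2] gap 0.175
```

```bash
python3 -m crank '[[0,0,0,0,0,-0.002,1],[0,0,0,-0.001,0.008,0,1],[0,0,0,-0.001,0.010,0,1],[0,0,0,-0.001,0.010,0,1],[0,0,0,-0.001,0.010,0,1],[0,0,0,-0.001,0.010,0,1],[0,0,0,-0.001,0.010,0,1],[0,0,0,0,0,0,1]]'
python3 chk.py '[535.5,-99.5,133]' 0.5 -19
python3 - <<'E'
from h import *
t=imaging.get_image("top"); s=imaging.get_image("scene")
a=cv2.resize(t["pixels"][145:245,180:330],None,fx=3,fy=3,interpolation=cv2.INTER_CUBIC)
b=cv2.resize(s["pixels"][165:265,195:340],None,fx=3,fy=3,interpolation=cv2.INTER_CUBIC)[:,:435]
cv2.imwrite("pics/c3.png",np.hstack([a[:,:360],b])[...,::-1])
E
```

```text
time_s: 4.87
eef_pos: [529.2, -29.6, 118.9]
ee_rot: [-0.006, 0.683, 0.409, -0.604]
force: [-4.6, 1.3, -3.2]
finger_gap: 0.173
t 4.8667 pos [529.2 -29.6 118.9] rotleft [ 0.004 -0.004 -0.002] shift mm [  5.2 -59.1  -1.4] J [ 0.56  0.69 -0.38  1.82 -0.41  0.94 -0.44] F [-4.6  1.3 -3.2] gap 0.173
```

View pics/c3.png

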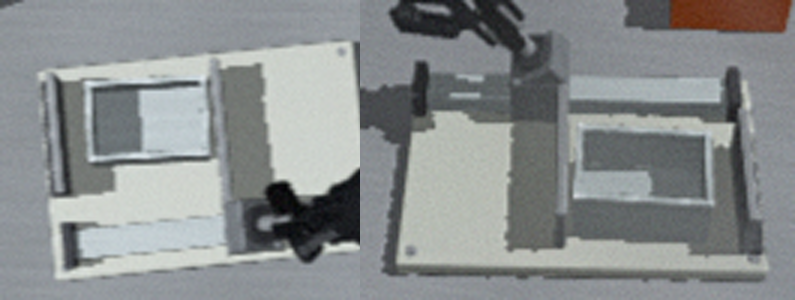

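The stop has slid about 60 mm, with its face now just short of the tin (top crop, x≈213). Continuing gently.

```bash
python3 -m crank '[[0,0,0,-0.001,0.005,0,1],[0,0,0,-0.0005,0.005,0,1],[0,0,0,-0.001,0.005,0,1],[0,0,0,-0.0005,0.005,0,1],[0,0,0,-0.001,0.005,0,1],[0,0,0,0,0.003,0,1],[0,0,0,0,0,0,1]]'
python3 -m crank '[[0,0,0,0,0.002,0,1],[0,0,0,0,0,0,1]]'
python3 -m crank '[[0,0,0,0,0.002,0,1],[0,0,0,0,0,0,1]]'
python3 chk.py '[535.5,-99.5,133]' 0.5 -19
```

```text
time_s: 5.55
eef_pos: [526.4, -3.9, 118.8]
ee_rot: [-0.006, 0.684, 0.408, -0.604]
force: [-3.4, 0.0, 0.3]
finger_gap: 0.177
time_s: 5.72
eef_pos: [526.2, -2.1, 118.8]
ee_rot: [-0.006, 0.684, 0.409, -0.604]
force: [-5.8, -3.1, 2.1]
finger_gap: 0.177
time_s: 5.88
eef_pos: [526.0, -0.2, 118.8]
ee_rot: [-0.006, 0.684, 0.409, -0.604]
force: [-6.1, -2.5, 3.5]
finger_gap: 0.178
t 5.8833 pos [ 5.260e+02 -2.000e-01  1.188e+02] rotleft [ 0.005 -0.003 -0.001] shift mm [  8.3 -88.5  -1.4] J [ 0.53  0.67 -0.39  1.86 -0.44  0.89 -0.46] F [-6.1 -2.5  3.5] gap 0.178
```

Expected end is about 5 mm further on; I'll feel for it.

```bash
for i in 1; do python3 -m crank '[[0,0,0,-0.0005,0.002,0,1],[0,0,0,0,0,0,1]]' | grep -E "pos|force"; python3 -m crank '[[0,0,0,-0.0005,0.002,0,1],[0,0,0,0,0,0,1]]'| grep -E "pos|force"; python3 -m crank '[[0,0,0,0,0.0015,0,1],[0,0,0,0,0,0,1]]'| grep -E "pos|force"; python3 -m crank '[[0,0,0,0,0.0015,0,1],[0,0,0,0,0,0,1]]'| grep -E "pos|force"; done
```

```text
eef_pos: [525.8, 1.8, 118.8]
force: [-4.4, -3.4, 2.6]
eef_pos: [525.7, 3.0, 118.8]
force: [-4.8, -6.3, 3.8]
eef_pos: [525.7, 3.1, 118.8]
force: [-5.7, -12.4, 9.0]
eef_pos: [525.7, 3.2, 118.8]
force: [-8.6, -18.4, 12.9]
```

Contact: motion stopped while the force rose to 18 N. Holding that push, I turn the knob clockwise by 0.84 rad.

```bash
python3 -m crank '[[-0.0065,0.060,-0.086,0,0,0,1],[-0.0065,0.060,-0.086,0,0,0,1],[-0.0065,0.060,-0.086,0,0,0,1],[-0.0065,0.060,-0.086,0,0,0,1],[-0.0065,0.060,-0.086,0,0,0,1],[-0.0065,0.060,-0.086,0,0,0,1],[-0.0065,0.060,-0.086,0,0,0,1],[-0.0065,0.060,-0.086,0,0,0,1]]'
python3 -m crank '[[0,0,0,0,0,0,1],[0,0,0,0,0,0,1]]'
python3 chk.py '[535.5,-99.5,133]' 1.34 -19
python3 -c "
from h import *;s=arm.sense();print(s['wrist_torque'],s['wrist_torque']@A)"
```

```text
time_s: 7.22
eef_pos: [525.5, 4.1, 119.4]
ee_rot: [0.286, -0.621, -0.125, 0.719]
force: [-10.5, -14.5, 15.9]
finger_gap: 0.175
time_s: 7.38
eef_pos: [525.5, 4.1, 119.5]
ee_rot: [0.285, -0.622, -0.126, 0.719]
force: [-9.9, -16.0, 17.3]
finger_gap: 0.175
t 7.3833 pos [525.5   4.1 119.5] rotleft [ 0.005 -0.005  0.001] shift mm [  8.8 -92.8  -2. ] J [ 0.36  0.65 -0.15  1.87 -0.6   0.95 -1.14] F [ -9.9 -16.   17.3] gap 0.175
[-0.9568607   1.88049716  1.26969432] -0.09075021990979804
```

```bash
python3 -m crank '[[-0.005,0.043,-0.061,0,0,0,1],[0,0,0,0,0,0,1],[0,0,0,-0.002,-0.004,0.003,1],[0,0,0,0,0,0,1]]'
python3 chk.py '[535.5,-99.5,133]' 1.4 -19
python3 -m crank '[[0,0,0,0,0,0,0],[0,0,0,0,0,0,-0.5],[0,0,0,0,0,0,-1],[0,0,0,0,0,0,-1],[0,0,0,0,0,0,-1]]'
python3 chk.py '[535.5,-99.5,133]' 1.4 -19
```

```text
time_s: 7.72
eef_pos: [525.2, 3.2, 120.0]
ee_rot: [0.307, -0.611, -0.1, 0.723]
force: [7.0, 4.5, -21.9]
finger_gap: 0.179
t 7.7167 pos [525.2   3.2 120. ] rotleft [ 0.005 -0.012  0.011] shift mm [  9.2 -91.9  -2.6] J [ 0.35  0.65 -0.13  1.87 -0.61  0.96 -1.2 ] F [  7.    4.5 -21.9] gap 0.179
time_s: 8.13
eef_pos: [523.7, 3.0, 121.7]
ee_rot: [0.307, -0.61, -0.101, 0.723]
force: [0.7, 0.1, 0.2]
finger_gap: 0.872
t 8.1333 pos [523.7   3.  121.7] rotleft [ 0.003 -0.013  0.009] shift mm [ 10.6 -91.7  -4.2] J [ 0.36  0.65 -0.13  1.87 -0.61  0.96 -1.2 ] F [0.7 0.1 0.2] gap 0.872
```

```bash
python3 -m crank '[[0,0,0,0,0,0,-1],[0,0,0,0.001,-0.008,0.012,-1],[0,0,0,0.001,-0.014,0.020,-1],[0,0,0,0.001,-0.014,0.020,-1],[0,0,0,0.001,-0.014,0.020,-1],[0,0,0,0.001,-0.014,0.020,-1],[0,0,0,0.001,-0.014,0.020,-1],[0,0,0,0.001,-0.014,0.020,-1]]'
python3 -m crank '[[0,0,0,-0.010,-0.020,0.015,-1],[0,0,0,-0.010,-0.020,0.015,-1],[0,0,0,-0.010,-0.020,0.015,-1],[0,0,0,-0.010,-0.02,0.01,-1],[0,0,0,0,0,0,-1]]'
python3 - <<'E'
from h import *
t=imaging.get_image("top"); s=imaging.get_image("scene")
for n,i in(("t9",t),("s9",s)): cv2.imwrite(f"pics/{n}.png",i["pixels"][...,::-1])
a=cv2.resize(t["pixels"][145:245,180:310],None,fx=6,fy=6,interpolation=cv2.INTER_CUBIC)
b=cv2.resize(s["pixels"][150:265,195:340],None,fx=5,fy=5,interpolation=cv2.INTER_CUBIC)
cv2.imwrite("pics/ta9.png",a[...,::-1]);cv2.imwrite("pics/sb9.png",b[...,::-1])
E
```

```text
time_s: 8.8
eef_pos: [530.3, -89.6, 254.5]
ee_rot: [0.307, -0.61, -0.101, 0.724]
force: [0.4, 0.2, -0.2]
finger_gap: 0.998
time_s: 9.22
eef_pos: [489.1, -173.9, 309.9]
ee_rot: [0.308, -0.611, -0.098, 0.722]
force: [-0.1, -0.6, -0.8]
finger_gap: 1.001
```

View pics/ta9.png

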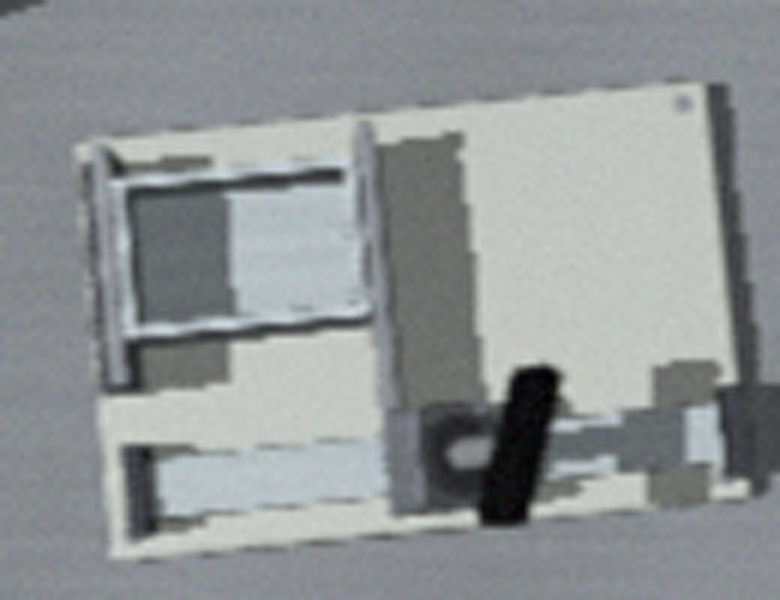

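View pics/sb9.png

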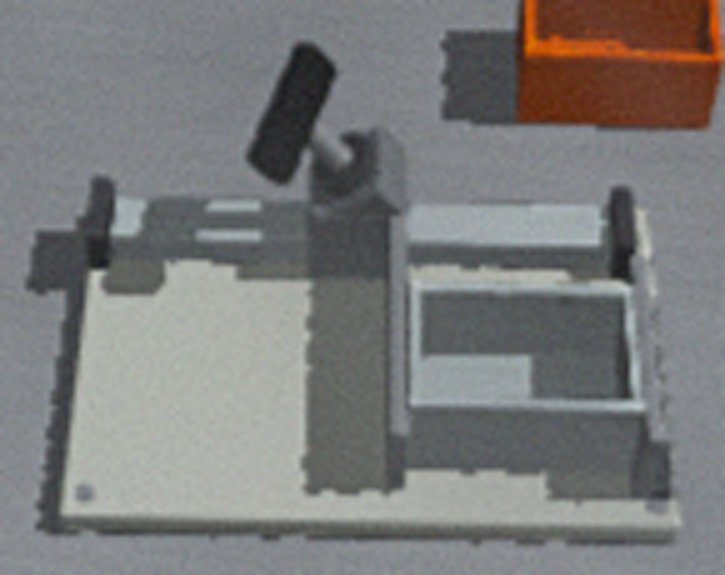

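The top crop shows the tin flush with the end plate (x≈120) and with the stop plate (x≈370), and the bar turned past its original angle. The scene crop agrees: tin flat, no gaps. One numeric check of the knob and bystanders, then hand in.

```bash
python3 - <<'E'
from h import *
t=imaging.get_image("top"); f=lambda x,y:(180+x/6,145+y/6)
K=np.array([525.5,-6,133])
print(barangle(t,f(535,372),f(505,518),K))
a=cv2.imread("pics/top0.png").astype(int); b=cv2.imread("pics/t9.png").astype(int); d=np.abs(a-b).max(2)
for n,(x0,y0,x1,y1) in dict(bowl=(95,190,155,250),weight=(362,190,402,228),jar=(380,230,420,262),or1=(210,95,262,137),or2=(178,258,230,300),blue=(138,110,192,155)).items(): print(n,(d[y0:y1,x0:x1]>40).sum())
print(arm.sense()["time_s"]); job.finish_job()
E
```

```text
(np.float64(1.3691399155383233), np.float64(70.53852803442179), array([ 5.23970324e+02, -2.82458647e-01,  1.37094616e+02]))
bowl 0
weight 352
jar 534
or1 0
or2 0
blue 0
9.3667
the job is handed in; nothing more can be done
```

View pics/t9.png

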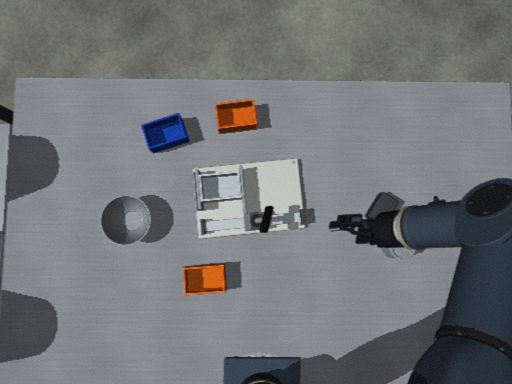

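The job is done and handed in at 9.4 s. I gripped the knob along its axis and loosened it by 0.8 rad. Then I slid the stop about 94 mm, until the tin stopped against the end plate and the push force rose to about 18 N. While still pushing, I turned the knob clockwise again, then let go and backed off.

- **Tin:** both views show it flat on the board, with no visible gap at either end.
- **Knob:** it reads about 1.37 rad from the image and about 1.4 from the tool angle. Both are above the 1.15 needed to lock. I didn't test the lock by pushing on the stop after letting go.
- **Bystanders:** the bowl, both orange tins and the blue one are unchanged in the top view. The same check flagged differences at the jar and weight. The last top picture, viewed after handing in, shows the arm above them and partly hiding both, which explains the differences. What can be seen of them is where it was, and no contact force showed on the way in or out, but the check could not confirm those two.

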